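Close and latch the sample chamber

TASK

Close the grey sample chamber: pick up its loose aluminium top plate by the bridge handle, lower it level and gently over the two guide pins (never drop it) until it rests on the rubber gasket, and let go. Then turn the black T-handle of the compression latch clockwise, seen from above, to its stop, so that its tongue swings over the plate and draws it tight on the gasket. Leave the white jar, the beaker and the blue slide box beside it where they stand.

Things in the scene. Friction and masses are not known exactly. Their poses are not given: they have to be found in the camera images.
- chamber: Fixed grey tub, 110 (its x) x 180 (its y) x 50 high, origin at the centre of its underside on the bench, z up. Two upright steel guide pins, 12 dia, at x = 0, y = +72 and -72. The latch's vertical axis is beyond the +x long side, at x = 82, y = 0, on a bracket 60 wide (y), 40 high (46 at its collar).
- chamber_rim (a point): centre of the tub's rim, z 50 over the bench. A black sponge gasket (frame 104 x 116 between the pins) stands 6 proud of the rim, so its top is at z 56; it is springy, about 3 N per mm. The plate's weight sinks it about 2, so the resting plate's underside is at about z 54 over the bench; latched, at about z 51.
- plate: Loose aluminium plate, 110 (x) x 180 (y) x 10 thick, about 0.55 kg, flat on the bench at the start; origin at the centre of its underside, z up. Two through holes, 14 dia, at x = 0, y = +72 and -72. Dark bridge handle on its middle: a bar along y, 92 long, 12 wide, 16 high, on a post 12 square at y = +40 and -40. The same after a half turn about z.
- plate_handle (a point): centre of the plate's handle bar, 45 above the plate's underside (bar from 37 to 53); axes as the plate's
- pin_a (a point): tip of the guide pin at the chamber's +y, 85 above the bench, 35 above the rim; the top 8 tapers to 5 dia; axes as the chamber's
- pin_b (a point): tip of the guide pin at the chamber's -y, the same as the other
- t_handle (a point): centre of the black T-handle bar, on the latch's axis, 98.5 above the bench at joint 0. Bar 84 long, 14 wide, 18 high. The point turns with the handle: y along the bar, x across. A steel tongue, 18 wide, 7 thick, reaches 52 from the axis towards the point's -y; its underside is 31 below the point.
- latch (a joint): latch angle, rad: 0 = open (tongue and bar parallel to the plate's long side, tongue clear of it); grows clockwise seen from above to the stop at 1.5 (closed: tongue over the plate). Starts at 0 to 0.3. Turning also sinks tongue and bar 4.3 mm per rad. Stays where left; about 0.12 N m of friction, up to 0.35 N m while drawing the plate down.
- white_jar: Bystander: white plastic jar, 60 dia x 75 high, between the two task things; origin at the centre of its underside.
- beaker: Bystander: glass beaker, 72 dia x 85 high, on the robot's side of the table; origin at the centre of its underside.
- slide_box: Bystander: flat blue plastic box, 100 x 160 x 35 high, long side along its y, beyond the two task things; origin at the centre of its underside.

How it is judged:
By the outcome, as a careful person would: the job done as asked, in the order asked, and still so for the second after the job is handed in, with the robot touching nothing.
It also fails if it takes over 62 s, if anything falls off the work surface, if the arm or the gripper's body presses on something with over 40 N, if the wrist force passes 120 N, or if a joint passes its speed limit or range.

ROBOT

A 7-joint arm with a two-finger parallel gripper is mounted at the origin on the work surface. World frame = base frame: x ahead of the robot, y to its left, z up, the work surface at z = 0. Lengths are in m, angles in rad, forces in N, time in s.
With the tool pointing down it reaches from about 0.425 to 0.95 m from the base axis. Payload 16.7 kg.
Tool frame: the origin (TCP) lies at the very end of the fingers, on their centre line; the grasp point (between the pads) lies bot.grip_point_offset behind it (bot.grip_point_offset is the distance from the TCP to the grasp point, in m); z points along the fingers, y is the line along which they close (so a half turn about z gives the same grasp; the last joint's range is limited). The gripper opens to 94 mm and grips with 3 to 60 N. Pads are 16 mm wide; open, the fingers measure 119 mm over their backs; the gripper's body (75 mm by 177 mm) begins 78 mm behind the grasp point.
Start: joints at [-1.482, 0.426, 0.074, 1.606, -0.034, 1.111, -0.067], TCP at [0.16, 0.656, 0.205] pointing down, gripper open.
Joint ranges: [-2.85, 2.85], [-0.5, 2.14], [-1.23, 1.37], [0.21, 2.46], [-1.02, 4.16], [0.16, 2.05], [-2.73, 2.73]. Speed limits (rad/s): [1.89, 1.89, 2.39, 2.39, 3.01, 3.01, 3.01].

INTERFACE

Orientations are given as a 3x3 rotation matrix whose columns are the frame's x, y, z axes.
In Python, from plant import bot, viewer gives the robot as it stands (bot), with the cameras (viewer).
- The arm moves only by the shell command python3 drive.py 'ROWS' [FORCE]. ROWS is a JSON list that holds a single list of rows (three levels of brackets), with 1 to 10 rows, each of 7 numbers: dx, dy, dz in shares of 0.8 m (1.0 is 0.8 m), then a rotation vector rx, ry, rz in parts of the range, where 1.0 means 120 degrees, then the finger opening in m; each row is the pose to reach, as a shift and turn from the pose commanded when the command began, along the tool's axes at that moment; what a row does not reach only later rows make up. A row lasts 1/8 s, in which the tool goes at most 0.0625 m and 0.188 rad, less where a joint would pass 70% of its speed; a pose out of reach is approached as far as the arm can. The fingers move at their own pace and stop on an object; FORCE is the grip in N (left out, the last holds). Time passes only in rows, so rows that do not move let the fingers close. It prints the time, the measured TCP pose, the force, the opening and the grip force at its end. No shift or turn number may pass 1 either way. Input that does not fit is refused with a message, and nothing moves.
- bot.get_obs(): the state, without advancing time (a new reading comes with each control period).
- viewer.camera(name): name is "side" or "top" or "wrist"; returns a dict with "frame" (384x512x3 uint8, red, green, blue), "fx", "fy", "cx", "cy" (pixels), "eye" and "attitude" of the camera in the world. Camera axes: x right, y up, looking along -z (the intrinsics and any distortion apply to the point x, -y, -z); pixel columns grow to the right and rows downward; lengths in m; the calibration is good to about 2 mm. The wrist camera is an equidistant fisheye: a pixel r from the principal point sees the ray r / f radians off the axis. A picture is of the moment at which its call begins. There is no depth.
- bot.sign_off(): hands the job in; it is judged then, once.
The state is a dict: "time": time; "q": joint angles; "qvel": joint speeds; "joint_efforts": joint torques, N m; "tool_pos": TCP position; "orientation": TCP orientation; "ft_force": force on the tool from outside, world axes, zero at the start; "ft_torque": the same for the moment, N m; "width": finger opening in m; "grip_force": force on a finger pad.
Only numpy, scipy, OpenCV 4.12 (cv2) and the standard library are available. Lean on these libraries where they do the work, as an engineer would, in place of code of your own. Each camera call takes 0.05 s, during which the arm holds its last target. There are 200 camera calls.

## Working session

There is one attempt and no reset: what is moved stays moved. The work goes in short steps, Python scripts to look and compute and a shell command to move; the robot and the scene stay as the last step left them, time stands still between calls to the robot, and variables do not carry over. Pictures are saved under pics/ and viewed, at most 10 in all, crops included, and the job is handed in when it is done.

```bash
ls; mkdir -p pics
python3 - <<'E'
from plant import bot, viewer
import cv2,numpy as np
o=bot.get_obs();print(o['time'],o['tool_pos'],o['orientation'],o['width'],bot.grip_point_offset)
ims=[]
for n in ['top','side','wrist']:
    c=viewer.camera(n);f=c['frame'];np.savez(f'pics/{n}0.npz',**c);cv2.imwrite(f'pics/{n}0.png',cv2.resize(f[:,:,::-1],(800,600),interpolation=cv2.INTER_CUBIC))
    print(n,{k:v for k,v in c.items() if k!='frame'})
E
```

```text
drive.py
pics
plant.py
0.0 [0.1595932  0.65542691 0.20477782] [[-9.71617038e-01  2.36559271e-01 -2.07328971e-04]
 [ 2.36559343e-01  9.71616230e-01 -1.25642951e-03]
 [-9.57758548e-05 -1.26981392e-03 -9.99999189e-01]] 0.09409395879815292 0.0188
top {'fx': 403.93494336558564, 'fy': 403.93494336558564, 'cx': 264.29067993901606, 'cy': 192.73266578044, 'eye': array([ 0.43811592, -0.00792096,  1.11685775]), 'attitude': array([[-0.0261366 ,  0.99425279, -0.10381839],
       [-0.99930222, -0.02321398,  0.02926072],
       [ 0.02668251,  0.10451073,  0.99416576]])}
side {'fx': 384.4014001440492, 'fy': 384.4014001440492, 'cx': 250.4170013193531, 'cy': 192.63484434469552, 'eye': array([ 0.32665191, -0.70397028,  0.60652689]), 'attitude': array([[ 0.94681596,  0.18778703, -0.26129594],
       [-0.3216919 ,  0.53389383, -0.78196656],
       [-0.00733889,  0.82443521,  0.56590876]])}
wrist {'fx': 297.3186396354542, 'fy': 297.3186396354542, 'cx': 251.19250476148335, 'cy': 191.85393966723228, 'eye': array([0.09017765, 0.67322999, 0.38164513]), 'attitude': array([[ 0.23727243, -0.94126211, -0.24026534],
       [ 0.97143937,  0.22920979,  0.06138751],
       [-0.00271057, -0.24796877,  0.96876423]])}
```

View pics/top0.png

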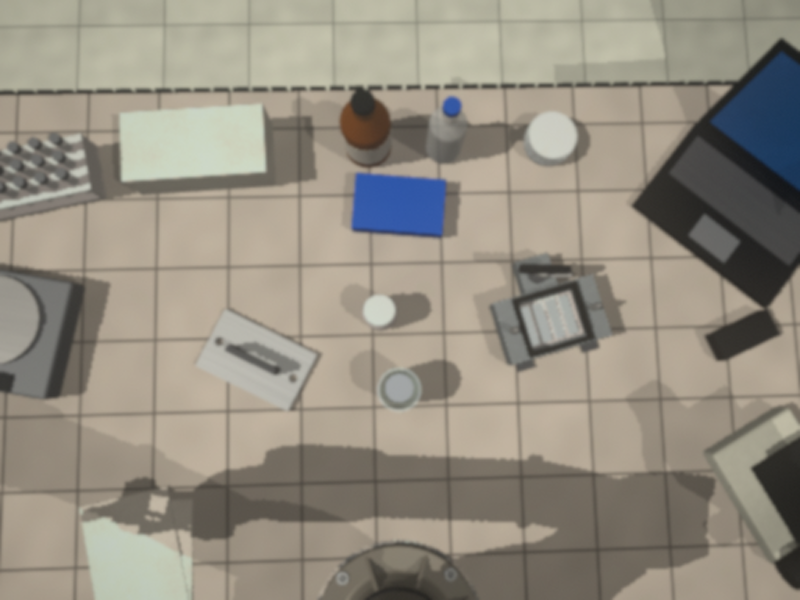

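View pics/side0.png

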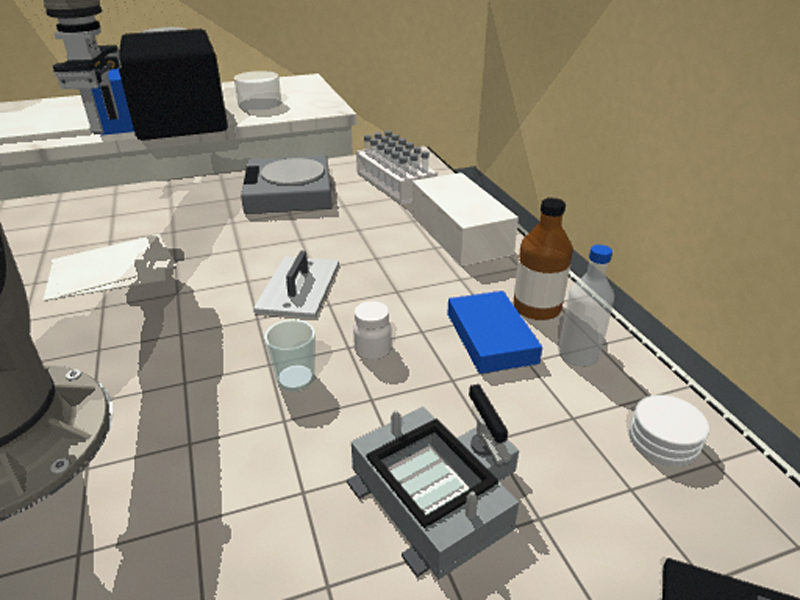

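The top view shows the plate at about (257,358) with its handle from (228,347) to (280,370), and the chamber at about (552,318) with the T-handle at (545,268). The jar is at (379,310), the beaker at (399,388) and the box at (400,205). In the side view the pins are at (397,418) and (473,500), and the T-handle is at (488,412). I'll enlarge these areas to measure them.

Run:
```python
import cv2,numpy as np
def tile(n,x0,y0,w,h,s):
    f=np.load(f'pics/{n}0.npz')['frame'][y0:y0+h,x0:x0+w,::-1]
    t=cv2.resize(f,None,fx=s,fy=s,interpolation=cv2.INTER_CUBIC)
    for i in range(0,w,10):
        cv2.line(t,(i*s,0),(i*s,5 if i%50 else 12),(0,0,255),1)
    for j in range(0,h,10): cv2.line(t,(0,j*s),(5 if j%50 else 12,j*s),(0,0,255),1)
    return t
a=np.vstack([tile('top',120,190,80,60,5)[:300],tile('top',310,160,80,60,5)])
b=np.vstack([tile('side',160,150,80,60,5),tile('side',230,240,80,60,5)])
cv2.imwrite('pics/c1.png',np.hstack([a,b]))
```

```text
(no output)
```

View pics/c1.png

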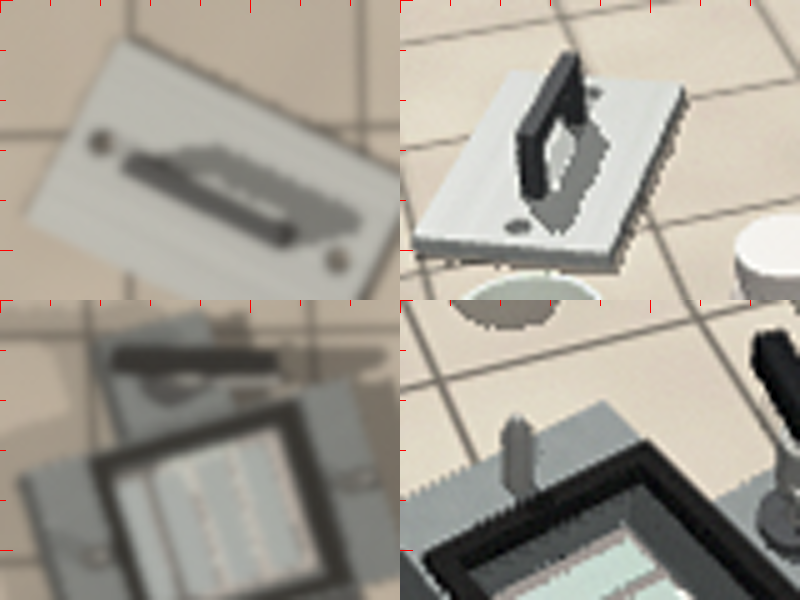

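```bash
cat > h.py <<'E'
import numpy as np
from scipy.optimize import least_squares
def proj(c,P):
    p=(np.asarray(P)-c['eye'])@c['attitude']; x,y,z=p[:,0],-p[:,1],-p[:,2]
    return np.c_[c['fx']*x/z+c['cx'],c['fy']*y/z+c['cy']]
def projw(c,P):
    p=(np.asarray(P)-c['eye'])@c['attitude']; x,y,z=p[:,0],-p[:,1],-p[:,2]
    r=np.hypot(x,y); k=c['fx']*np.arctan2(r,z)/np.maximum(r,1e-9)
    return np.c_[k*x+c['cx'],k*y+c['cy']]
def Rz(a): return np.array([[np.cos(a),-np.sin(a),0],[np.sin(a),np.cos(a),0],[0,0,1]])
def fit(obs,x0):   # obs: list of (cam,proj,local Nx3,pix Nx2); pose x,y,z,yaw
    def f(p): return np.concatenate([(pr(c,np.asarray(L)@Rz(p[3]).T+p[:3])-px).ravel() for c,pr,L,px in obs])
    s=least_squares(f,x0,loss='soft_l1'); return s.x,f(s.x).reshape(-1,2)
E
python3 - <<'E'
from h import *
T=dict(np.load('pics/top0.npz'));S=dict(np.load('pics/side0.npz'))
def t(x0,y0,pts,s=5): return np.array([((u+.5)/s-.5+x0,(v+.5)/s-.5+y0) for u,v in pts])
def big(pts): return t(0,0,pts,1.5625)
# plate: +y = hole1 (left in top view)
Lh=[[0,.072,.01],[0,-.072,.01]]
for z in (0,):
  obs=[(T,proj,Lh+[[.055,.09,.01],[-.055,.09,.01],[0,.046,.053],[0,-.046,.053]],t(120,190,[(102,142),(338,260),(122,38),(28,212),(125,160),(293,232)])),
     (S,proj,[[0,.072,.01],[0,-.072,.01],[.055,.09,.01],[-.055,-.09,.01],[0,.046,.053],[0,-.046,.053]],t(160,150,[(195,92),(117,226),(285,87),(15,240),(172,55),(125,135)]))]
  p,r=fit(obs,[.4,.28,0,0.4]);print('plate',p.round(4));print(r.round(1).tolist())
g=[[.052,.058,.056],[.052,-.058,.056],[-.052,-.058,.056]]
obs=[(T,proj,g+[[-.055,.09,.05],[.055,.09,.05],[.055,-.09,.05]],np.r_[t(310,160,[(95,165),(300,102),(350,275)]),big([(520,365),(492,306),(596,276)])]),
 (S,proj,[[-.052,.058,.056],[.052,.058,.056],[0,.072,.085],[0,-.072,.085],[-.055,.09,.05],[.055,-.09,.05],[.055,.09,.05]],
  np.r_[t(230,240,[(28,250),(248,143),(118,118)]),big([(473,492),(352,445),(517,503)]),t(230,240,[(205,103)])])]
p,r=fit(obs,[.4,-.3,0,-.3]);print('chamber',p.round(4));print(r.round(1).tolist())
ax=p[:3]+Rz(p[3])@[.082,0,0];print('axis',ax, 'pins',p[:3]+Rz(p[3])@[0,.072,.085],p[:3]+Rz(p[3])@[0,-.072,.085])
obs=[(T,proj,[[0,.042,0],[0,-.042,0]],t(310,160,[(112,58),(278,60)])),(S,proj,[[0,.042,0],[0,-.042,0]],big([(475,388),(503,436)]))]
p2,r=fit(obs,[*ax[:2],.1,0]);print('T',p2.round(4),r.round(1).tolist())
for n,px,h in [('jar',(379,310),.075),('beaker',(399,385),.085),('box',(400,205),.035)]:
  u=big([px])[0];d=T['attitude']@np.array([(u[0]-T['cx'])/T['fx'],-(u[1]-T['cy'])/T['fy'],-1]);print(n,T['eye']+d*(h-T['eye'][2])/d[2])
E
```

```text
plate [ 0.4602  0.2343 -0.0012 -0.4842]
[[0.5, -0.4], [0.5, -0.4], [0.1, -0.6], [-0.3, 0.9], [0.1, -0.3], [-2.1, 1.0], [-0.9, 0.4], [0.6, 0.4], [0.2, -0.3], [-0.6, -0.3], [0.1, -0.4], [0.2, 0.3]]
chamber [ 5.142e-01 -2.788e-01 -2.000e-04  2.600e-01]
[[-0.2, -1.6], [0.0, -1.1], [2.1, 1.7], [-4.2, -0.1], [1.5, -2.2], [-1.4, -1.6], [-1.3, 1.2], [-0.3, -0.3], [-0.3, 0.5], [-0.3, 1.5], [-1.3, -1.8], [1.7, -0.1], [-0.2, -0.3]]
axis [ 5.93485459e-01 -2.57700213e-01 -1.69768133e-04] pins [ 0.49573189 -0.20920032  0.08483023] [ 0.53275089 -0.34836064  0.08483023]
T [ 0.5951 -0.2558  0.0984 -0.0481] [[0.4, -0.5], [-0.3, -0.0], [-0.5, -0.3], [0.1, 0.4]]
jar [0.53396943 0.01847456 0.075     ]
beaker [ 0.41024101 -0.01165279  0.085     ]
box [ 0.7213775  -0.02102092  0.035     ]
```

```bash
cat >> h.py <<'E'
def go(o,pos,th):
    from scipy.spatial.transform import Rotation as R
    M=o['orientation'];c,s=np.cos(th),np.sin(th)
    G=np.array([[-s,c,0],[c,s,0],[0,0,-1.]])
    print('d',(M.T@(np.array(pos)-o['tool_pos'])).round(4),'r',R.from_matrix(M.T@G).as_rotvec().round(4))
E
python3 -c "
from h import *;from plant import bot, viewer
go(bot.get_obs(),[.460,.234,.15],-.484)"
```

```text
d [-0.3916 -0.3384  0.0553] r [-6.000e-04  9.000e-04  1.816e+00]
```

The rows are not in the units I measure in: shifts go in shares of 0.8 m and turns go in shares of 120 degrees. I convert before sending: -0.3916 m / 0.8 = -0.4895, -0.3384 m / 0.8 = -0.423, 1.816 rad / 2.0944 = 0.8671.

```bash
python3 drive.py '[[[-0.1625,-0.1413,0,0,0,0.2865,0.08],[-0.325,-0.2825,0,0,0,0.573,0.08],[-0.4895,-0.423,0.0691,0,0.0005,0.8671,0.07],[-0.4895,-0.423,0.0691,0,0.0005,0.8671,0.07],[-0.4895,-0.423,0.0691,0,0.0005,0.8671,0.07],[-0.4895,-0.423,0.0691,0,0.0005,0.8671,0.07],[-0.4895,-0.423,0.0691,0,0.0005,0.8671,0.07],[-0.4895,-0.423,0.0691,0,0.0005,0.8671,0.07],[-0.4895,-0.423,0.0691,0,0.0005,0.8671,0.07],[-0.4895,-0.423,0.0691,0,0.0005,0.8671,0.07]]]'
python3 drive.py '[[[0,0,0,0,0,0,0.07],[0,0,0,0,0,0,0.07]]]'
python3 - <<'E'
from h import *;from plant import bot, viewer
import cv2
o=bot.get_obs();print(o['time'],o['ft_force']);go(o,[.460,.234,.15],-.484)
c=viewer.camera('wrist');np.savez('pics/w1.npz',**c)
f=cv2.resize(c['frame'][:,:,::-1],(800,600),interpolation=cv2.INTER_CUBIC)
p=np.array([.4602,.2343,0]);L=np.array([[0,.072,.01],[0,-.072,.01],[0,.046,.053],[0,-.046,.053],[.055,.09,.01],[-.055,.09,.01]])
q=projw(c,L@Rz(-.4842).T+p);print(q)
for u,v in q: cv2.drawMarker(f,(int(u*1.5625),int(v*1.5625)),(0,0,255),0,12,1)
cv2.imwrite('pics/w1.png',f)
E
```

```text
time: 1.4
tool_pos: [0.461, 0.2322, 0.1499]
orientation: [[0.473, 0.881, -0.001], [0.881, -0.473, -0.0], [-0.0, -0.0, -1.0]]
ft_force: [-0.5, 0.1, 0.2]
width: 0.0697
grip_force: 0.0
time: 1.65
tool_pos: [0.4598, 0.2348, 0.1501]
orientation: [[0.462, 0.887, -0.001], [0.887, -0.462, 0.001], [0.0, -0.001, -1.0]]
ft_force: [0.0, 0.5, 0.3]
width: 0.0701
grip_force: 0.0
1.65 [0.03960349 0.45736703 0.30308468]
d [-0.0006  0.0005  0.0001] r [-0.0008 -0.0005  0.0039]
[[252.00848555 117.55216416]
 [251.52244094 244.19162726]
 [251.97249937 145.8036373 ]
 [251.60745959 238.44541687]
 [303.86134561 101.78672138]
 [200.24341714 101.39654568]]
```

View pics/w1.png

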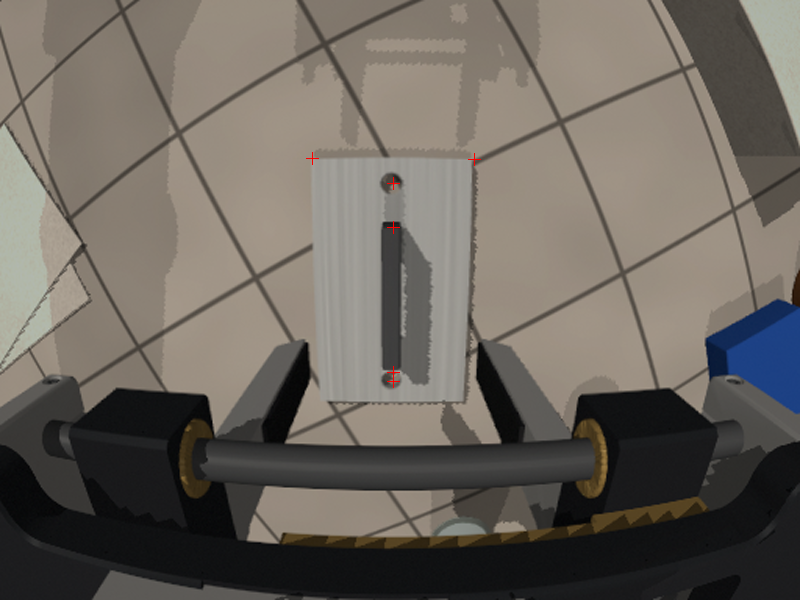

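The model markers (e.g. handle ends (393,227) and (393,373)) fall within about a pixel of the handle and holes, so the plate pose is confirmed. Next I descend and grip.

To row units: 0.124 m / 0.8 = 0.155, 0.1 m / 0.8 = 0.125, 0.004 rad / 2.0944 = 0.0019.

```bash
python3 drive.py '[[[0,0.0006,0.0625,0,0,0.0019,0.06],[0,0.0006,0.125,0,0,0.0019,0.05],[0,0.0006,0.155,0,0,0.0019,0.04],[0,0.0006,0.155,0,0,0.0019,0.04],[0,0.0006,0.155,0,0,0.0019,0.005],[0,0.0006,0.155,0,0,0.0019,0.005],[0,0.0006,0.155,0,0,0.0019,0.005],[0,0.0006,0.155,0,0,0.0019,0.005]]]' 45
python3 drive.py '[[[0,0,0,0,0,0,0.005],[0,0,-0.0038,0,0,0,0.005],[0,0,-0.0188,0,0,0,0.005],[0,0,-0.0375,0,0,0,0.005],[0,0,-0.0375,0,0,0,0.005]]]'
```

```text
time: 2.7
tool_pos: [0.4603, 0.235, 0.0269]
orientation: [[0.468, 0.884, -0.001], [0.884, -0.468, 0.002], [0.002, -0.001, -1.0]]
ft_force: [-5.2, 1.9, 10.8]
width: 0.0115
grip_force: 45.0
time: 3.32
tool_pos: [0.4612, 0.2348, 0.0576]
orientation: [[0.469, 0.883, 0.001], [0.883, -0.469, 0.002], [0.003, 0.0, -1.0]]
ft_force: [-1.1, 0.1, -6.2]
width: 0.0115
grip_force: 45.0
```

```bash
python3 -c "
from h import *;from plant import bot, viewer
o=bot.get_obs()
go(o,[.465,.225,.16],-.45);go(o,[.475,.0,.19],-.1);go(o,[.37,-.317,.19],.26)"
```

```text
d [-0.0066  0.0079 -0.1024] r [ 0.0002 -0.0028 -0.038 ]
d [-0.2005  0.1222 -0.1329] r [ 0.0006 -0.0027 -0.388 ]
d [-0.5298  0.1781 -0.1338] r [ 0.0011 -0.0026 -0.748 ]
```

To row units: -0.35 m / 0.8 = -0.4375, -0.3 m / 0.8 = -0.375, -0.55 rad / 2.0944 = -0.2626.

```bash
python3 drive.py '[[[0,0,-0.05,0,0,0,0.005],[0,0.0038,-0.1125,0,-0.0014,-0.0095,0.005],[-0.025,0.0188,-0.1563,0,-0.0014,-0.0286,0.005],[-0.075,0.05,-0.1663,0,-0.0014,-0.0668,0.005],[-0.1313,0.0813,-0.1663,0,-0.0014,-0.105,0.005],[-0.1875,0.1188,-0.1663,0,-0.0014,-0.1432,0.005],[-0.25,0.1525,-0.1663,0,-0.0014,-0.1814,0.005],[-0.3125,0.1675,-0.1663,0,-0.0014,-0.2053,0.005],[-0.375,0.18,-0.1663,0,-0.0014,-0.234,0.005],[-0.4375,0.19,-0.1663,0,-0.0014,-0.2626,0.005]]]'
python3 drive.py '[[[0,0,0,0,0,0,0.005]]]'
python3 -c "
from h import *;from plant import bot, viewer
go(bot.get_obs(),[.37,-.317,.19],.26)"
```

```text
time: 4.58
tool_pos: [0.4299, -0.1478, 0.1889]
orientation: [[-0.064, 0.998, -0.001], [0.998, 0.064, -0.002], [-0.002, -0.001, -1.0]]
ft_force: [1.6, 0.4, -5.6]
width: 0.0119
grip_force: 45.0
time: 4.7
tool_pos: [0.429, -0.1495, 0.1889]
orientation: [[-0.057, 0.998, -0.001], [0.998, 0.057, -0.002], [-0.002, -0.001, -1.0]]
ft_force: [0.8, 0.1, -4.8]
width: 0.0117
grip_force: 45.0
d [-0.1639 -0.0685 -0.0007] r [-0.0012  0.0016 -0.2027]
```

To row units: -0.164 m / 0.8 = -0.205, -0.12 m / 0.8 = -0.15, -0.203 rad / 2.0944 = -0.0969.

```bash
python3 drive.py '[[[-0.05,-0.0213,0,0,0,-0.0239,0.005],[-0.1,-0.0425,0,0,0,-0.0477,0.005],[-0.15,-0.0625,0,0,0,-0.0716,0.005],[-0.205,-0.0856,0,0,0,-0.0969,0.005],[-0.205,-0.0856,0,0,0,-0.0969,0.005],[-0.205,-0.0856,0,0,0,-0.0969,0.005]]]'
python3 - <<'E'
from h import *;from plant import bot, viewer
import cv2
o=bot.get_obs();print(o['tool_pos'])
c=viewer.camera('wrist');np.savez('pics/w2.npz',**c)
f=cv2.resize(c['frame'][:,:,::-1],(800,600),interpolation=cv2.INTER_CUBIC)
p=np.array([.5142,-.2788,0]);L=np.array([[0,.072,.085],[0,-.072,.085],[.082,0,.1075],[.052,.058,.056],[.052,-.058,.056],[-.052,.058,.056],[-.052,-.058,.056],[.055,.09,.05],[-.055,.09,.05]])
q=projw(c,L@Rz(.26).T+p);print(q*1.5625)
for u,v in q: cv2.drawMarker(f,(int(u*1.5625),int(v*1.5625)),(0,0,255),0,8,1)
cv2.imwrite('pics/w2.png',f)
E
```

```text
time: 5.45
tool_pos: [0.3726, -0.3136, 0.1891]
orientation: [[-0.261, 0.965, -0.001], [0.965, 0.261, -0.002], [-0.001, -0.002, -1.0]]
ft_force: [-0.2, 1.2, -6.1]
width: 0.0116
grip_force: 45.0
[ 0.37260259 -0.31363987  0.18906848]
[[617.65691879 197.19292011]
 [594.18111547 400.74016285]
 [719.26812536 312.92271064]
 [658.43237427 219.17916534]
 [639.88438586 365.16823128]
 [530.28623774 211.1906435 ]
 [518.89389202 369.66016145]
 [659.90156711 176.85407926]
 [525.08434853 164.64101245]]
```

View pics/w2.png

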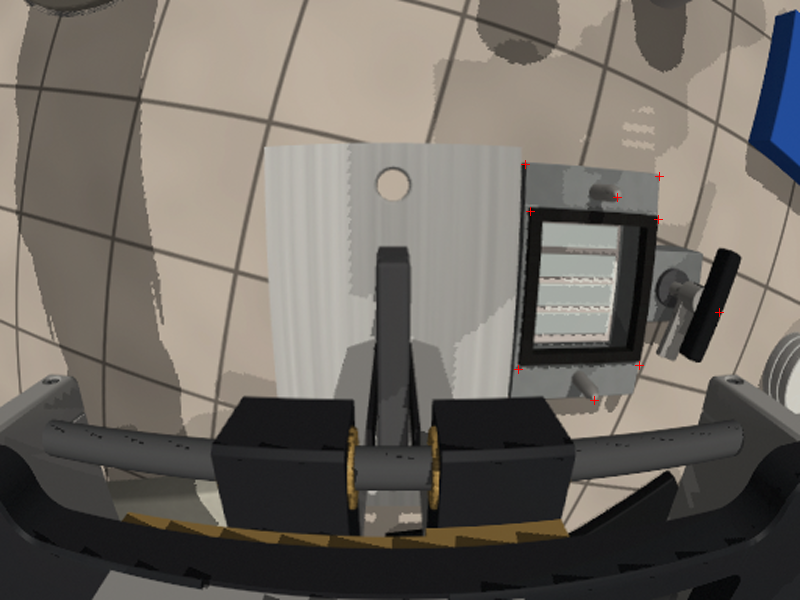

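The picture shows pin tips near (617,195) and (594,398), gasket corners within about 3 px of the model, the T-bar from (730,252) to (692,358), and the held plate's hole at (393,184). One zoom to refine the fit.

Run:
```python
import cv2,numpy as np
f=np.load('pics/w2.npz')['frame'][:,:,::-1]
def tile(x0,y0,w,h,s):
    t=cv2.resize(f[y0:y0+h,x0:x0+w],None,fx=s,fy=s,interpolation=cv2.INTER_CUBIC)
    for i in range(0,w,10): cv2.line(t,(i*s,0),(i*s,6),(0,0,255),1)
    for j in range(0,h,10): cv2.line(t,(0,j*s),(6,j*s),(0,0,255),1)
    return t
cv2.imwrite('pics/c2.png',np.hstack([np.vstack([tile(160,85,100,75,4),tile(160,155,100,75,4)]),tile(325,98,100,150,4)]))
```

```text
(no output)
```

View pics/c2.png

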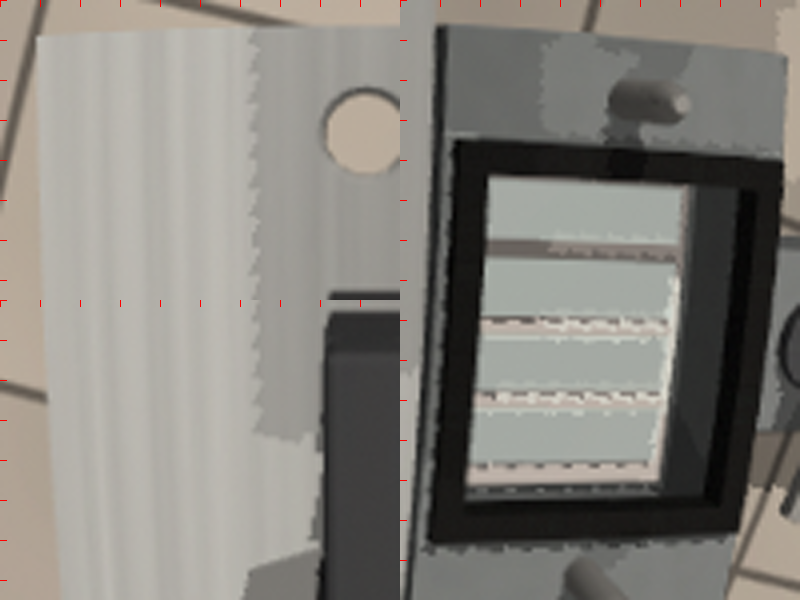

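Run:
```python
from h import *;from plant import bot, viewer
W=dict(np.load('pics/w2.npz'));o=bot.get_obs()
S=dict(np.load('pics/side0.npz'))
def t(x0,y0,pts,s): return np.array([((u+.5)/s-.5+x0,(v+.5)/s-.5+y0) for u,v in pts])
big=lambda p:t(0,0,p,1.5625)
g=[[0,.072,.085],[.052,.058,.056],[-.052,.058,.056],[-.052,-.058,.056],[.052,-.058,.056],[-.055,.09,.05],[.055,.09,.05],[0,-.072,.085]]
px=np.r_[t(325,98,[(282,104),(383,162),(55,140),(28,543),(340,530),(38,25),(387,55)],4),big([(594,397)])]
ow=(W,projw,g,px)
os_=(S,proj,[[-.052,.058,.056],[.052,.058,.056],[0,.072,.085],[0,-.072,.085],[-.055,.09,.05],[.055,-.09,.05],[.055,.09,.05]],
  np.r_[t(230,240,[(28,250),(248,143),(118,118)],5),big([(473,492),(352,445),(517,503)]),t(230,240,[(205,103)],5)])
for ob in ([ow],[ow,os_]):
  p,r=fit(ob,[.514,-.279,0,.26]);print('chamber',p.round(4));print(r.round(1).tolist())
# only wrist, z fixed 0
def f(q): return (projw(W,np.array(g)@Rz(q[2]).T+[q[0],q[1],0])-px).ravel()
s=least_squares(f,[.514,-.279,.26],loss='soft_l1');C=s.x;print('wrist z0',C.round(4),s.fun.round(1))
# held plate
Lp=[[0,.072,.01],[.055,.09,.01],[-.055,.09,.01]];pp=np.r_[big([(392.7,184.4),(522,147)]),t(160,85,[(37,38)],4)]
th=np.arctan2(o['orientation'][1,1],o['orientation'][0,1]);print('tool',o['tool_pos'],th)
for zz in (o['tool_pos'][2]-.0265,):
  def f(q): return (projw(W,np.array(Lp)@Rz(q[2]).T+[q[0],q[1],zz])-pp).ravel()
  P=least_squares(f,[*o['tool_pos'][:2],th]);print('plate',P.x.round(4),P.fun.round(1))
d=Rz(-th)@np.r_[P.x[:2]-o['tool_pos'][:2],0];print('plate offset in plate axes',d,P.x[2]-th)
# T bar
q,r=fit([(W,projw,[[0,.042,.0],[0,-.042,.0]],big([(730,252),(692,358)]))],[.593,-.257,.1,0]);print(q)
```

```text
chamber [ 0.5136 -0.2764 -0.0025  0.2635]
[[-1.0, 0.1], [-0.0, -0.3], [0.3, 0.3], [0.3, 0.6], [-0.5, 0.9], [1.1, -0.5], [-0.2, -0.5], [0.0, -0.3]]
chamber [ 0.5146 -0.2764 -0.0036  0.2613]
[[-0.5, 0.3], [0.3, -0.0], [1.0, 0.3], [0.8, 0.3], [-0.4, 0.8], [1.9, -0.3], [0.1, -0.1], [0.3, -0.6], [-1.5, 1.5], [-0.7, 0.0], [-0.5, 0.9], [-0.8, 1.6], [-1.4, -1.4], [1.0, -0.1], [-0.5, 0.1]]
wrist z0 [ 0.5125 -0.2764  0.2642] [-0.8 -0.2  0.3 -0.4 -0.   0.1  0.   1.2 -0.2  1.4  0.7 -0.9  0.1 -0.8
  0.1  0.4]
tool [ 0.37289652 -0.31321365  0.18909438] 0.26561603688050645
plate [ 0.3732 -0.3143  0.2647] [ 0.1  0.8  1.2 -0.4 -1.3 -0.4]
plate offset in plate axes [ 3.38492090e-06 -1.11659025e-03  0.00000000e+00] -0.0009653736322418616
[ 0.60031655 -0.25544702  0.08906395 -0.00242746]
```

```bash
python3 -c "
from h import *;from plant import bot, viewer
o=bot.get_obs()
go(o,[.513,-.2755,.19],.264);go(o,[.513,-.2755,.122],.264)"
```

```text
d [-0.0004  0.1451 -0.0011] r [-0.0016  0.0012  0.0016]
d [-0.0003  0.1452  0.0669] r [-0.0016  0.0012  0.0016]
```

To row units: 0.1452 m / 0.8 = 0.1815, 0.12 m / 0.8 = 0.15, -0.0016 rad / 2.0944 = -0.0008.

```bash
python3 drive.py '[[[0,0.05,0,0,0,0,0.005],[0,0.1,0,-0.0005,0.0005,0.0005,0.005],[0,0.15,0,-0.0008,0.0006,0.0008,0.005],[-0.0005,0.1815,0,-0.0008,0.0006,0.0008,0.005],[-0.0005,0.1815,0.025,-0.0008,0.0006,0.0008,0.005],[-0.0005,0.1815,0.0563,-0.0008,0.0006,0.0008,0.005],[-0.0005,0.1815,0.08,-0.0008,0.0006,0.0008,0.005],[-0.0005,0.1815,0.0838,-0.0008,0.0006,0.0008,0.005],[-0.0005,0.1815,0.0838,-0.0008,0.0006,0.0008,0.005],[-0.0005,0.1815,0.0838,-0.0008,0.0006,0.0008,0.005]]]'
python3 - <<'E'
from h import *;from plant import bot, viewer
import cv2
o=bot.get_obs();go(o,[.513,-.2755,.122],.264);print(o['orientation'])
c=viewer.camera('wrist');np.savez('pics/w3.npz',**c)
s=viewer.camera('side')
h=projw(c,[np.array([*o['tool_pos'][:2],o['tool_pos'][2]-.017])+Rz(.264)@[0,.071,0]])[0];print(h)
x,y=(h-[20,18]).astype(int)
a=cv2.resize(c['frame'][y:y+50,x:x+40,::-1],(400,500),interpolation=cv2.INTER_CUBIC)
b=cv2.resize(s['frame'][220:345,225:325,::-1],(400,500),interpolation=cv2.INTER_CUBIC);print(x,y)
cv2.imwrite('pics/c3.png',np.hstack([a,b]))
E
```

```text
time: 6.75
tool_pos: [0.513, -0.277, 0.1229]
orientation: [[-0.26, 0.966, 0.001], [0.966, 0.26, -0.001], [-0.001, 0.001, -1.0]]
ft_force: [-0.2, -0.1, -6.4]
width: 0.0115
grip_force: 45.0
d [0.0014 0.0004 0.0009] r [ 0.0011  0.0011 -0.0008]
[[-2.60211204e-01  9.65550749e-01  1.37121363e-03]
 [ 9.65551040e-01  2.60212447e-01 -8.19759344e-04]
 [-1.14832610e-03  1.11066618e-03 -9.99998724e-01]]
[250.53605327 118.9513052 ]
230 100
```

View pics/c3.png

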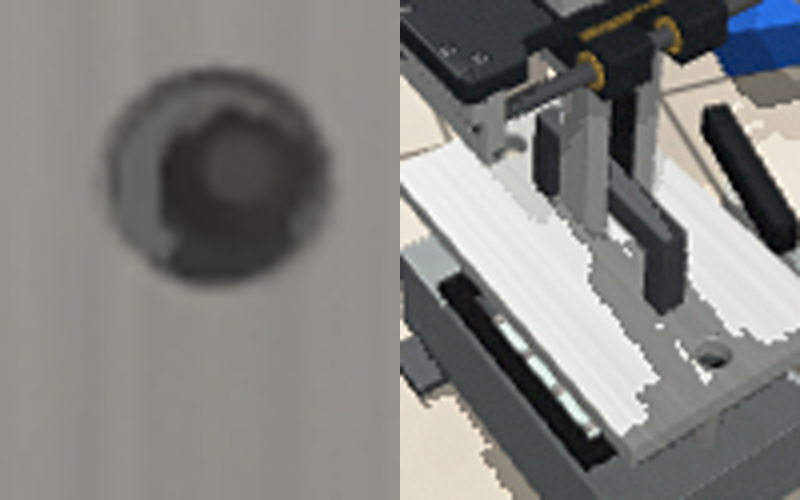

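The view shows the pin tip at (238,168) in the crop against the hole centre at (217,177), so the pin is inside the hole with a small offset. I'll compute that offset.

Run:
```python
from h import *;from plant import bot, viewer
W=dict(np.load('pics/w3.npz'));o=bot.get_obs()
def ray(u,z):
    f=lambda q: projw(W,[[q[0],q[1],z]])[0]-u
    return least_squares(f,o['tool_pos'][:2]).x
pin=ray([230+238.5/10-.5,100+168.5/10-.5],.085); z=o['tool_pos'][2]-.0169
hole=ray([230+217.5/10-.5,100+177.5/10-.5],z)
print(W['eye'],pin,hole,'tool-axes shift',(o['orientation'].T@np.r_[pin-hole,0]).round(4))
print('hole in plate axes rel tool',Rz(-.264)@np.r_[hole-o['tool_pos'][:2],0], 'pin',Rz(-.264)@np.r_[pin-[.513,-.2765],0])
go(o,[.513,-.2755,.122],.264)
```

```text
[ 0.49456793 -0.20675328  0.29957898] [ 0.49594198 -0.20628159] [ 0.49465359 -0.20724594] tool-axes shift [0.0006 0.0015 0.    ]
hole in plate axes rel tool [0.00049749 0.07202365 0.        ] pin [0.00185605 0.07223681 0.        ]
d [0.0013 0.0004 0.0007] r [ 0.001   0.001  -0.0007]
```

To row units: 0.018 m / 0.8 = 0.0225, 0.0015 m / 0.8 = 0.0019, 0.001 rad / 2.0944 = 0.0005.

```bash
python3 drive.py '[[[0.0008,0.0019,0,0.0005,0.0005,0,0.005],[0.0008,0.0019,0.0075,0.0005,0.0005,0,0.005],[0.0008,0.0019,0.015,0.0005,0.0005,0,0.005],[0.0008,0.0019,0.02,0.0005,0.0005,0,0.005],[0.0008,0.0019,0.0225,0.0005,0.0005,0,0.005]]]'
python3 drive.py '[[[0,0,0.0038,0,0,0,0.005],[0,0,0.0075,0,0,0,0.005],[0,0,0.0113,0,0,0,0.005],[0,0,0.0113,0,0,0,0.005]]]'
```

```text
time: 7.48
tool_pos: [0.5138, -0.2758, 0.1037]
orientation: [[-0.26, 0.966, -0.002], [0.966, 0.26, 0.0], [0.001, -0.001, -1.0]]
ft_force: [-0.6, 0.3, -5.1]
width: 0.0119
grip_force: 45.0
time: 7.98
tool_pos: [0.5138, -0.2757, 0.0949]
orientation: [[-0.26, 0.966, -0.001], [0.966, 0.26, 0.0], [0.001, -0.001, -1.0]]
ft_force: [0.4, 0.1, -6.0]
width: 0.0117
grip_force: 45.0
```

To row units: 0.0135 m / 0.8 = 0.0169, 0.0125 m / 0.8 = 0.0156.

```bash
python3 drive.py '[[[0,0,0.0038,0,0,0,0.005],[0,0,0.0075,0,0,0,0.005],[0,0,0.0113,0,0,0,0.005],[0,0,0.0138,0,0,0,0.005],[0,0,0.0156,0,0,0,0.005],[0,0,0.0169,0,0,0,0.005],[0,0,0.0169,0,0,0,0.005],[0,0,0.0169,0,0,0,0.005]]]'
```

```text
time: 8.98
tool_pos: [0.5139, -0.276, 0.0817]
orientation: [[-0.26, 0.966, -0.001], [0.966, 0.26, -0.0], [0.0, -0.001, -1.0]]
ft_force: [-2.0, -2.6, -2.5]
width: 0.0119
grip_force: 45.0
```

```bash
python3 drive.py '[[[0,0,0.0013,0,0,0,0.005],[0,0,0.0019,0,0,0,0.005],[0,0,0.0019,0,0,0,0.005]]]'
python3 drive.py '[[[0,0,0,0,0,0,0.02],[0,0,0,0,0,0,0.036],[0,0,0,0,0,0,0.036],[0,0,-0.025,0,0,0,0.036],[0,0,-0.075,0,0,0,0.04],[0,0,-0.1125,0,0,0,0.04],[0,0,-0.1125,0,0,0,0.04],[0,0,-0.1125,0,0,0,0.04]]]'
python3 - <<'E'
from h import *;from plant import bot, viewer
import cv2
o=bot.get_obs();print(o['tool_pos'])
c=viewer.camera('wrist');s=viewer.camera('side');np.savez('pics/w4.npz',**c);np.savez('pics/s4.npz',**s)
a=cv2.resize(c['frame'][60:260,130:440,::-1],(620,400),interpolation=cv2.INTER_CUBIC)[:, :400+220]
b=cv2.resize(s['frame'][220:370,215:335,::-1],(480,600),interpolation=cv2.INTER_CUBIC)
a=cv2.resize(a,(320,206));
f=np.zeros((600,800,3),np.uint8);f[:,:480]=b
f[:,480:]=cv2.resize(c['frame'][60:360,230:390,::-1],(320,600),interpolation=cv2.INTER_CUBIC)
cv2.imwrite('pics/c4.png',f)
E
```

```text
time: 9.35
tool_pos: [0.5139, -0.276, 0.0802]
orientation: [[-0.26, 0.966, -0.001], [0.966, 0.26, -0.0], [0.0, -0.001, -1.0]]
ft_force: [-2.7, -1.0, 2.3]
width: 0.0115
grip_force: 45.0
time: 10.35
tool_pos: [0.514, -0.2755, 0.1704]
orientation: [[-0.261, 0.965, -0.001], [0.965, 0.261, 0.0], [0.001, -0.0, -1.0]]
ft_force: [0.7, 0.4, 0.1]
width: 0.0401
grip_force: 0.0
[ 0.51403826 -0.2755385   0.1704293 ]
```

View pics/c4.png

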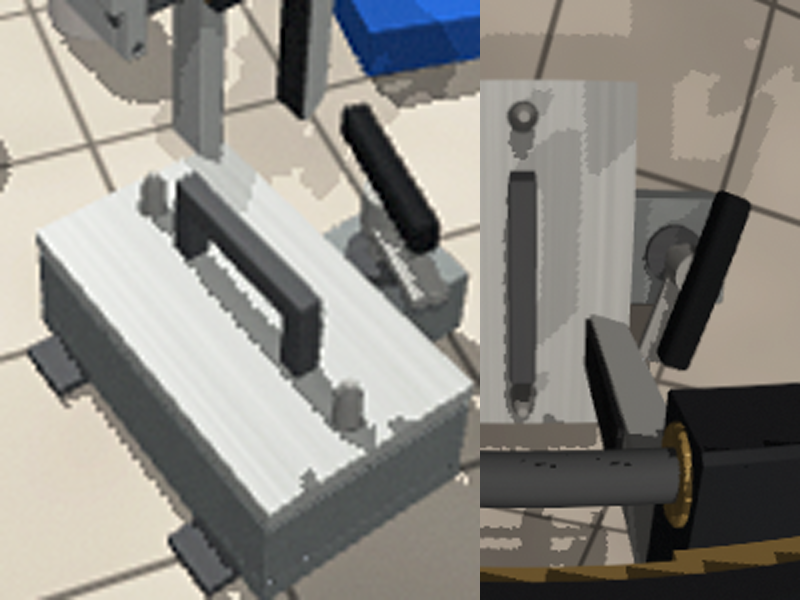

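The plate is level on the gasket with both pins standing through it: side view (153,190) and (347,405), wrist view (522,115) and (520,400). The T-bar runs from (735,200) to (676,362). I'll fit that.

Run:
```python
from h import *;from plant import bot, viewer
W=dict(np.load('pics/w4.npz'));S=dict(np.load('pics/s4.npz'));o=bot.get_obs()
w=np.array([[230+(735-480)/2,60+197/2],[230+(676-480)/2,60+364/2]])-.25
s=np.array([[215+350/4,220+112/4],[215+425/4,220+236/4]])-.4
L=[[0,.042,0.009],[0,-.042,.009]]
q,r=fit([(W,projw,L,w),(S,proj,L,s)],[.594,-.256,.0975,-.05]);print(q,r.round(1).tolist())
q,r=fit([(W,projw,L,w)],[.594,-.256,.0975,-.05]);print(q,r.round(1).tolist())
ax=np.array([.514,-.2763])+(Rz(.263)@[.082,0,0])[:2];print(ax)
go(o,[*ax,.13],-.04);go(o,[*ax,.082],-.04)
```

```text
[ 0.59403256 -0.25443532  0.08875982 -0.01055936] [[0.5, -1.4], [-0.5, 0.7], [-0.3, 0.3], [0.8, 0.3]]
[ 0.59674181 -0.2560084   0.08207019 -0.00756709] [[-0.0, 0.0], [-0.0, -0.0]]
[ 0.59318038 -0.25498176]
d [-0.0009  0.0822  0.0395] r [-0.0018 -0.0006  0.3034]
d [-0.0009  0.0823  0.0875] r [-0.0018 -0.0006  0.3034]
```

To row units: 0.0825 m / 0.8 = 0.1031, 0.08 m / 0.8 = 0.1, 0.293 rad / 2.0944 = 0.1399.

```bash
python3 drive.py '[[[0,0.05,0,0,0,0.0716,0.04],[0,0.1,0,0,0,0.1337,0.04],[-0.001,0.1031,0,-0.0009,0,0.1399,0.04],[-0.001,0.1031,0.0375,-0.0009,0,0.1399,0.04],[-0.001,0.1031,0.05,-0.0009,0,0.1399,0.04],[-0.001,0.1031,0.05,-0.0009,0,0.1399,0.04]]]'
python3 - <<'E'
from h import *;from plant import bot, viewer
import cv2
o=bot.get_obs();go(o,[.5934,-.255,.083],-.03)
c=viewer.camera('wrist');s=viewer.camera('side')
f=np.hstack([cv2.resize(c['frame'][100:340,150:350,::-1],(400,480),interpolation=cv2.INTER_CUBIC),cv2.resize(s['frame'][200:320,260:360,::-1],(400,480),interpolation=cv2.INTER_CUBIC)])
cv2.imwrite('pics/c5.png',f)
E
```

```text
time: 11.2
tool_pos: [0.593, -0.2553, 0.1296]
orientation: [[0.03, 1.0, -0.001], [1.0, -0.03, 0.001], [0.001, -0.001, -1.0]]
ft_force: [0.3, -0.3, 0.5]
width: 0.0397
grip_force: 0.0
d [0.0003 0.0004 0.0466] r [-0.0007 -0.0005 -0.0001]
```

View pics/c5.png

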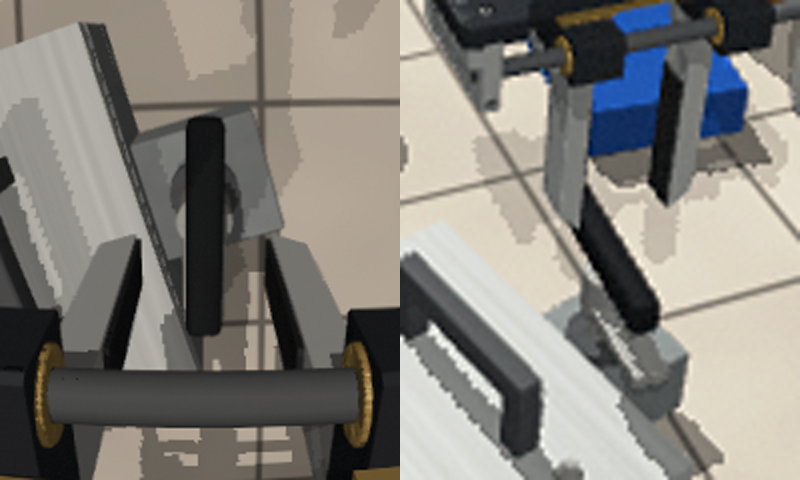

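The bar sits centred between the open fingers and parallel to the pads (crop (205,120) to (203,330)). Next I lower and grip it.

To row units: 0.0466 m / 0.8 = 0.0583, 0.044 m / 0.8 = 0.055.

```bash
python3 drive.py '[[[0.0004,0.0005,0.0313,0,0,0,0.04],[0.0004,0.0005,0.055,0,0,0,0.04],[0.0004,0.0005,0.0583,0,0,0,0.04],[0.0004,0.0005,0.0583,0,0,0,0.03],[0.0004,0.0005,0.0583,0,0,0,0.005],[0.0004,0.0005,0.0583,0,0,0,0.005],[0.0004,0.0005,0.0583,0,0,0,0.005]]]' 40
python3 drive.py '[[[0,0,0.0006,0,0,0.0477,0.005],[0,0,0.0011,0,0,0.0955,0.005],[0,0,0.0016,0,0,0.1432,0.005],[0,0,0.0016,0,0,0.1432,0.005]]]' 60
```

```text
time: 12.18
tool_pos: [0.5937, -0.255, 0.0841]
orientation: [[0.03, 1.0, 0.0], [1.0, -0.03, 0.001], [0.001, 0.0, -1.0]]
ft_force: [-5.0, 0.6, 5.5]
width: 0.0199
grip_force: 40.0
time: 12.68
tool_pos: [0.5937, -0.255, 0.0827]
orientation: [[0.326, 0.946, 0.0], [0.946, -0.326, 0.0], [0.0, 0.0, -1.0]]
ft_force: [-5.7, -0.5, 5.3]
width: 0.0194
grip_force: 60.0
```

Finger width is 19.5 mm rather than 14, so the fingertips probably caught the hub under the bar. I'll release, lift and check numerically whether the bar turned.

The rows are not in the units I measure in: shifts go in shares of 0.8 m and turns go in shares of 120 degrees. I convert before sending: -0.046 m / 0.8 = -0.0575, -0.025 m / 0.8 = -0.0313.

```bash
python3 drive.py '[[[0,0,0,0,0,0,0.04],[0,0,0,0,0,0,0.04],[0,0,-0.0313,0,0,0,0.04],[0,0,-0.0575,0,0,0,0.04],[0,0,-0.0575,0,0,0,0.04],[0,0,-0.0575,0,0,0,0.04]]]'
python3 - <<'E'
from h import *;from plant import bot, viewer
import cv2
o=bot.get_obs();c=viewer.camera('wrist');s=viewer.camera('side');np.savez('pics/w6.npz',**c);np.savez('pics/s6.npz',**s)
th=np.arctan2(o['orientation'][1,1],o['orientation'][0,1]);print(o['tool_pos'],th)
m=(c['frame'].max(2)<45).astype(np.uint8);m[300:]=0
n,l,st,ce=cv2.connectedComponentsWithStats(m)
for i in range(1,n):
    if st[i,4]>150: print(st[i],ce[i],cv2.minAreaRect(np.argwhere(l==i)[:,::-1].astype(np.float32)))
for a in (-.03,-.33):
  print(a,projw(c,np.array([[0,.042,.106],[0,-.042,.106]])@Rz(a).T+[.5937,-.255,0]).round(1).tolist())
E
```

```text
time: 13.42
tool_pos: [0.5943, -0.2545, 0.1279]
orientation: [[0.323, 0.946, 0.001], [0.946, -0.323, 0.001], [0.001, 0.001, -1.0]]
ft_force: [0.3, -0.8, -0.2]
width: 0.0402
grip_force: 0.0
[ 0.59426387 -0.25448051  0.12791287] -0.32935970680621707
[ 241  160   21  109 2009] [250.63912394 212.79442509] ((251.0, 214.0), (108.0, 20.0), 90.0)
[508 172   4  93 187] [510.3368984  223.48128342] ((509.5, 218.0), (92.0, 3.0), 90.0)
[  87  210   95   90 3948] [134.64918946 270.03444782] ((140.77810668945312, 272.33074951171875), (73.10307312011719, 107.11685180664062), 41.325496673583984)
[173 220  48  80 718] [206.64623955 261.93593315] ((205.6817626953125, 265.5740966796875), (29.74239730834961, 90.71560668945312), 33.486167907714844)
[282 220  34  67 616] [291.37012987 257.91558442] ((289.0584411621094, 257.22637939453125), (72.44319152832031, 23.007709503173828), 64.57312774658203)
[ 323  252   94   48 3607] [369.77460493 276.71721652] ((369.5, 275.5), (47.0, 93.0), 90.0)
[ 27 269  29  25 205] [ 34.23414634 281.22926829] ((39.76923751831055, 280.6538391113281), (26.475677490234375, 23.730051040649414), 11.309932708740234)
[484 283  28  17 346] [500.36127168 292.45375723] ((497.5, 291.0), (16.0, 27.0), 90.0)
[  0 285  20  15 199] [  6.96482412 293.50753769] ((9.5, 292.0), (19.0, 14.0), 0.0)
-0.03 [[232.2, 166.0], [266.9, 270.9]]
-0.33 [[250.5, 163.2], [250.6, 273.1]]
```

The bar turned with the gripper (image axis vertical, as predicted for −0.33). I'll regrip about 7 mm higher so the pads hold the bar itself.

To row units: 0.038 m / 0.8 = 0.0475, 0.036 m / 0.8 = 0.045.

```bash
python3 drive.py '[[[0,-0.001,0.025,0,0,0,0.04],[0,-0.001,0.045,0,0,0,0.04],[0,-0.001,0.0475,0,0,0,0.03],[0,-0.001,0.0475,0,0,0,0.005],[0,-0.001,0.0475,0,0,0,0.005],[0,-0.001,0.0475,0,0,0,0.005]]]' 55
```

```text
time: 14.28
tool_pos: [0.5937, -0.2547, 0.0905]
orientation: [[0.324, 0.946, 0.001], [0.946, -0.324, 0.0], [0.001, 0.001, -1.0]]
ft_force: [1.0, -0.6, 0.2]
width: 0.0135
grip_force: 55.0
```

To row units: 0.0037 m / 0.8 = 0.0046, 0.0033 m / 0.8 = 0.0041, 0.13 rad / 2.0944 = 0.0621.

```bash
python3 drive.py '[[[0,0,0.0008,0,0,0.0621,0.005],[0,0,0.0014,0,0,0.1241,0.005],[0,0,0.0021,0,0,0.1862,0.005],[0,0,0.0028,0,0,0.2483,0.005],[0,0,0.0035,0,0,0.3104,0.005],[0,0,0.0041,0,0,0.3724,0.005],[0,0,0.0046,0,0,0.4058,0.005],[0,0,0.0046,0,0,0.4058,0.005]]]' 60
python3 -c "
from plant import bot, viewer;o=bot.get_obs();print(o['ft_torque'],o['q'])"
```

```text
time: 15.28
tool_pos: [0.594, -0.2549, 0.0869]
orientation: [[0.924, 0.382, 0.002], [0.382, -0.924, -0.001], [0.001, 0.001, -1.0]]
ft_force: [1.3, -1.9, 4.7]
width: 0.0134
grip_force: 60.0
[-0.56642866 -0.07557187  0.14870974] [-0.39594629  0.77788493  1.06180209  1.81437647 -0.78968615  1.04145093
 -0.19903527]
```

Now the rest of the way to the stop (about 0.06 rad more), in small steps while watching the torque.

To row units: 0.0002 m / 0.8 = 0.0003, 0.0001 m / 0.8 = 0.0001, 0.045 rad / 2.0944 = 0.0215.

```bash
for i in 1 2; do python3 drive.py '[[[0,0,0.0001,0,0,0.0095,0.005],[0,0,0.0003,0,0,0.0215,0.005],[0,0,0.0003,0,0,0.0215,0.005]]]' | grep -E 'orient|width|force'
python3 -c "
from plant import bot, viewer;import numpy as np;o=bot.get_obs();print(o['ft_torque'],np.arctan2(o['orientation'][1,1],o['orientation'][0,1]))"; done
```

```text
orientation: [[0.941, 0.339, 0.002], [0.339, -0.941, -0.0], [0.002, 0.001, -1.0]]
ft_force: [2.1, -2.3, 6.0]
width: 0.0135
grip_force: 60.1
[-0.78996535 -0.17027305  0.21850694] -1.2248117607299864
orientation: [[0.955, 0.297, 0.002], [0.297, -0.955, -0.0], [0.002, 0.001, -1.0]]
ft_force: [1.3, -2.5, 7.7]
width: 0.0135
grip_force: 60.2
[-0.74027434 -0.09844972  0.4093562 ] -1.2695604767820612
```

To row units: 0.04 rad / 2.0944 = 0.0191.

```bash
python3 drive.py '[[[0,0,0,0,0,0.0095,0.005],[0,0,0,0,0,0.0191,0.005],[0,0,0,0,0,0.0191,0.005]]]' | grep -E 'orient|width|force'
python3 -c "
from plant import bot, viewer;import numpy as np;o=bot.get_obs();print(o['ft_torque'],np.arctan2(o['orientation'][1,1],o['orientation'][0,1]))"
```

```text
orientation: [[0.966, 0.259, 0.002], [0.259, -0.966, -0.0], [0.002, 0.001, -1.0]]
ft_force: [1.1, -2.7, 5.2]
width: 0.0137
grip_force: 61.0
[-0.77950383 -0.13572651  0.8031552 ] -1.3090444147409397
```

Torque climbs steadily to 0.8 N m with no further draw, so the handle is at the stop. I'll release, lift clear and verify.

To row units: -0.12 m / 0.8 = -0.15, -0.08 m / 0.8 = -0.1, -0.05 rad / 2.0944 = -0.0239.

```bash
python3 drive.py '[[[0,0,0,0,0,-0.0239,0.01],[0,0,0,0,0,-0.0239,0.034],[0,0,0,0,0,-0.0239,0.034],[0,0,-0.0375,0,0,-0.0239,0.036],[0,0,-0.1,0,0,-0.0239,0.04],[0,0,-0.15,0,0,-0.0239,0.04],[0,0,-0.15,0,0,-0.0239,0.04],[0,0,-0.15,0,0,-0.0239,0.04]]]'
python3 - <<'E'
from h import *;from plant import bot, viewer
import cv2
o=bot.get_obs();c=viewer.camera('wrist');s=viewer.camera('side');print(o['tool_pos'],np.arctan2(o['orientation'][1,1],o['orientation'][0,1]))
m=(c['frame'].max(2)<45).astype(np.uint8);m[300:]=0
n,l,st,ce=cv2.connectedComponentsWithStats(m)
for i in range(1,n):
    if st[i,4]>150 and abs(ce[i][0]-250)<50: print(st[i],ce[i],cv2.minAreaRect(np.argwhere(l==i)[:,::-1].astype(np.float32)))
for a in (-1.2,-1.237,-1.28):
  print(a,projw(c,np.array([[0,.042,.101],[0,-.042,.101]])@Rz(a).T+[.5937,-.255,0]).round(1).tolist())
f=np.zeros((600,800,3),np.uint8)
f[:,:400]=cv2.resize(c['frame'][30:330,150:350,::-1],(400,600),interpolation=cv2.INTER_CUBIC)
f[:,400:]=cv2.resize(s['frame'][150:375,190:340,::-1],(400,600),interpolation=cv2.INTER_CUBIC)
cv2.imwrite('pics/c7.png',f)
E
```

```text
time: 17.4
tool_pos: [0.5932, -0.254, 0.2052]
orientation: [[0.952, 0.306, 0.0], [0.306, -0.952, 0.001], [0.0, -0.001, -1.0]]
ft_force: [-0.3, 0.7, -1.4]
width: 0.0401
grip_force: 0.0
[ 0.59321448 -0.25400756  0.20520568] -1.2597085835393587
[ 245  148   16   82 1074] [252.41340782 187.61080074] ((253.03274536132812, 188.48223876953125), (81.2548828125, 14.758471488952637), 88.09085083007812)
[ 174  220  154   80 2377] [246.21876315 266.65671014] ((247.27713012695312, 255.74203491210938), (76.38771057128906, 153.638671875), 84.92039489746094)
-1.2 [[250.0, 148.9], [255.0, 231.7]]
-1.237 [[251.6, 148.9], [253.5, 231.7]]
-1.28 [[253.5, 148.9], [251.7, 231.7]]
```

View pics/c7.png

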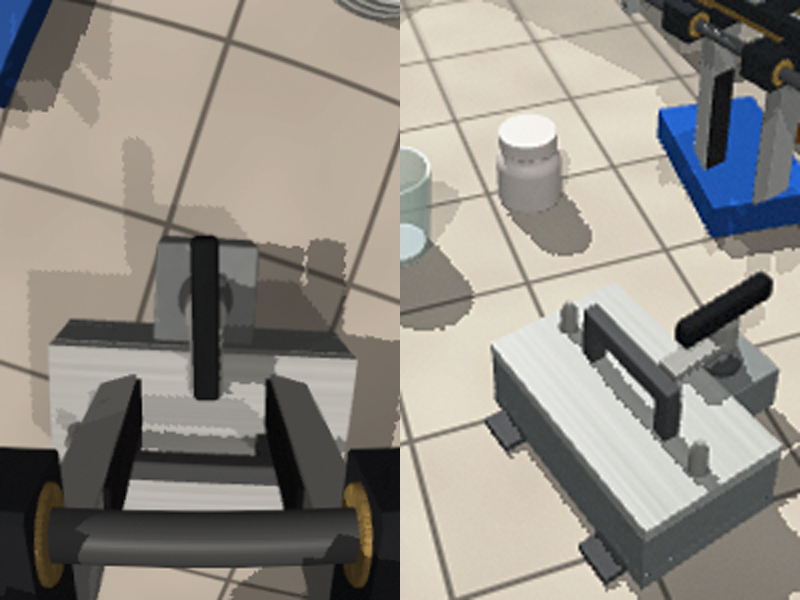

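The bar lies along the chamber's x at about −1.23 rad, which is a latch angle of about 1.49, at the stop. The tongue is over the plate (left crop (205,370)), both pins stand through it, and the jar, beaker and box look undisturbed. I'm handing in.

```bash
python3 -c "
from plant import bot, viewer;print(bot.sign_off())"
```

```text
the job is handed in; nothing more can be done
None
```

The job is handed in at about 17.5 s of the 62 s: the plate was let go resting on its gasket over both pins, and the latch was turned to its stop (measured at about 1.49 of 1.5 rad). I never moved the jar, beaker or slide box. On the first try the fingers closed about 7 mm low on the T-handle, so I let go and gripped the bar again higher before finishing the turn.

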